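# Show the webcam the mark under a hanging plant pot with an inspection mirror

## Robot

A 6-joint arm with a two-finger parallel gripper is mounted at the origin on the work surface. World frame = base frame: x ahead of the robot, y to its left, z up, the work surface at z = 0. Lengths are in m, angles in rad, forces in N, time in s.
With the tool pointing down it reaches from about 0.225 to 0.875 m from the base axis. Payload 3.4 kg.
Tool frame: the origin (TCP) lies at the very end of the fingers, on their centre line; the grasp point (between the pads) lies 19 mm behind it (manip.hold_point_z is the distance from the TCP to the grasp point, in m); z points along the fingers, x is the direction in which the jaws open and shut, and the axes are right-handed (so a half turn about z gives the same grasp; the last joint's range is limited). The gripper opens to 85 mm and grips with 20 to 120 N. Pads are 22 mm wide; open, the fingers measure 114 mm over their backs; the gripper's body (76 mm by 85 mm) begins 54 mm behind the grasp point. The pads swing forward as they close: fully open they stand 13 mm farther back than shut.
Start: joints at [-1.261, 0.276, 1.505, -0, 1.361, -0.121], TCP at [0.24, -0.522, 0.231] pointing down, gripper open.
Joint ranges: [-2.89, 2.89], [-0.75, 2.08], [0.22, 2.7], [-1.18, 4.32], [0.11, 2.71], [-2.7, 2.7]. Speed limits (rad/s): [2.57, 2.57, 3.14, 3.14, 3.14, 3.14].

## Interface

Orientations are given as a unit quaternion [w, x, y, z].
In Python, from rig import manip gives the robot as it stands.
- The arm moves only by the tool apply_moves, never from a script. Its argument "commands" is one flat list of numbers, 6 for each row, row after row: the shift along the tool's x, y, z normalised to -1 to 1, where 1 is 0.03 m, then the turn, a rotation vector about the tool's x, y, z normalised to -1 to 1, where 1 is 0.15 rad. A call has 1 to 20 rows; each row shifts and turns the commanded pose from where the row before left it, along the tool's axes as they then stand; what a row does not reach is not made up. A row lasts 1/10 s, in which the tool goes at most 50 mm and 8.59 degrees, less where a joint would pass 70% of its speed; a pose out of reach is approached as far as the arm can. A call with a number of a shift or a turn outside -1 to 1 is refused whole. A call with a gripper value outside its range is refused whole. "jaw" is the opening, from -1 (shut) to 1 (fully open), set as the call begins (left out, the last holds). The fingers move at their own pace and stop on an object; "newtons" is the grip in N (left out, the last holds). Time passes only in rows, so rows that do not move let the fingers close. It gives the time, the measured TCP pose, the force and the opening at its end, in the units of the state.
- manip.get_state(): the state, without advancing time (a new reading comes with each control period).
- manip.get_image(name): name is "scene" or "top" or "wrist"; returns a dict with "frame" (420x560x3 uint8, red, green, blue), "fx", "fy", "cx", "cy" (pixels), "extrinsics" (4x4, takes a point from camera to world coordinates); the wrist camera has in their place "mount" (4x4, takes a point from camera to tool coordinates, whose origin is the TCP and whose axes are the tool frame's). Camera axes: x right, y up, looking along -z (the intrinsics and any distortion apply to the point x, -y, -z); pixel columns grow to the right and rows downward; lengths in m; the calibration is good to about 2 mm. A picture is of the moment at which its call begins: read the wrist's pose just before it. There is no depth.
- manip.sign_off(): hands the job in, once; it reports no verdict.
The state is a dict: "clock": time; "qpos": joint angles; "qd": joint speeds; "effort": joint torques, N m; "position": TCP position; "ee_rot": TCP orientation; "contact_force": force on the tool from outside, world axes, zero at the start; "moment": the same for the moment, N m; "width": finger opening in m.
Only numpy, scipy, OpenCV 4.12 (cv2) and the standard library are available. Lean on these libraries where they do the work, as an engineer would, in place of code of your own. Each camera call takes 0.05 s, during which the arm holds its last target. There are 200 camera calls.

## Task

Pick up the inspection mirror by its blue grip and hold it glass up straight below the plant pot that hangs in the ring of the lab stand, in the middle of the webcam's view, tilted so that the webcam sees the red dot on the pot's underside in the glass. Keep hold of the mirror: the job finishes while the gripper still holds it there, still and touching nothing else. Do not knock the stand, and leave the bottle, the tape roll and the ruler where they are.

Things in the scene. Friction and masses are not known exactly. Their poses are not given: they have to be found in the camera images.
- mirror: inspection mirror, 280 mm long, about 110 g, lying glass up. Origin: bench level under the middle of its blue grip; x runs to the mirror head, z out of the reflecting face. Grip: flat-sided bar 110 mm long (x -55 to 55), 14 wide (y), 18 high (z 0 to 18); then a thin steel shaft and a rigid head 80 x 64 mm centred 190 mm along x. Balance point about 55 mm from the origin towards the head.
- glass (a point): middle of the mirror's reflecting face, 190 mm along x and 13 mm along z from the mirror's origin; axes as the mirror (z out of the glass, grip towards -x). The glass is 74 mm (x) by 58 mm (y).
- stand: fixed grey lab stand; place and yaw vary. Origin: bench level straight below the dot. Base plate x -70 to 190, y -65 to 65, 12 mm thick; rod 12 mm thick at x = 150, 612 mm high. A ring, on an arm from the rod, holds a terracotta pot with a white-flowered plant: underside 62 mm across, rim 96, 90 high. On the +y side a webcam in a clamp on the same rod.
- dot (a point): centre of the red dot, 16 mm across, in the middle of the pot's flat underside, facing down; 250 to 300 mm above the bench (it varies, and the webcam with it). Axes as the stand.
- lens (a point): lens of the black bar-shaped webcam (84 x 28 x 25 mm). z is its line of view, 45 degrees down; x lies along the bar, level. It is 156 mm sideways (stand +y) from the pot's axis and 26 mm higher than the dot, so cannot see the dot directly. The middle of its view, where the middle of the glass belongs, is 220 mm from the lens along z: 130 mm straight below the dot.
- sight (a point): point in the air on the line from lens to dot, 63 % of the way from the lens. With the glass in the middle of the view, the webcam sees the dot mid-glass when the line square to the glass through its middle passes through this point: the glass then halves the angle between lens and dot, tilted 22 degrees from level towards the webcam. Axes as the stand.
- bottle: clear lab bottle with a green cap, 72 mm across, 150 mm high, standing on the bench; origin: centre of its underside. Leave alone.
- tape: roll of green tape lying flat, 80 mm across, 20 mm high; origin: centre of its underside. Leave alone.
- ruler: pink ruler lying flat, 200 (x) x 32 x 4 mm; origin: centre of its underside. Leave alone.

How it is judged:
By the outcome, as a careful person would: the job done as asked, in the order asked, and still so for the second after the job is handed in, while the arm keeps its last pose, push and grip.
It also fails if it takes over 45 s, if anything falls off the work surface, if the arm or the gripper's body presses on something with over 40 N, if the wrist force passes 120 N, or if a joint passes its speed limit or range.

## Working session

There is one attempt and no reset: what is moved stays moved. The work goes in short steps, Python scripts to look and compute and a tool call to move; the robot and the scene stay as the last step left them, time stands still between calls to the robot, and variables do not carry over. Pictures are saved under pics/ and viewed, about 8 in all and at most 12, crops included, and the job is handed in when it is done.

Besides the shell and the picture viewer there is one more tool, called by a JSON object that holds its "api" and its "payload", one argument or row to a line. apply_moves: Moves the arm, as the interface text tells. Scaled input: -1 to 1 covers 0.03 m each way for a shift and 0.15 rad each way for a turn. Its arguments: {"type":"object","properties":{"commands":{"type":"array"},"jaw":{"type":"number"},"newtons":{"type":"number"}},"required":["commands"]}

```bash
mkdir -p pics; ls; python3 - <<'E'
from rig import manip
import cv2,numpy as np
print(manip.get_state(), manip.hold_point_z)
a=[]
for n in("scene","top","wrist"):
    d=manip.get_image(n); np.save(f"pics/{n}0.npy",d,allow_pickle=True)
    cv2.imwrite(f"pics/{n}0.png",d["frame"][:,:,::-1])
    print(n,{k:np.round(v,4).tolist() if not isinstance(v,str) else v for k,v in d.items() if k!="frame"})
E
```

```text
pics
{'clock': 0.0, 'qpos': array([-1.26098185e+00,  2.76597901e-01,  1.50618222e+00, -2.23856153e-05,
        1.36070170e+00, -1.20973722e-01]), 'qd': array([-0.00066829,  0.00031338, -0.00102502,  0.00100227, -0.00017988,
       -0.00026141]), 'effort': array([ 1.72419863e-03, -4.16768146e+01, -2.45802426e+01,  5.51805385e-05,
        1.08119583e-02, -2.30522289e-06]), 'position': array([ 0.23994367, -0.52193306,  0.23041851]), 'ee_rot': array([-5.93538821e-04,  8.41899671e-01, -5.39633257e-01, -7.34890812e-04]), 'contact_force': array([-0.21042218, -0.29266191,  0.45251901]), 'moment': array([ 0.00758816,  0.00693186, -0.02655874]), 'width': 0.08522918337045883} 0.0187
scene {'fx': 493.2785, 'fy': 493.2785, 'cx': 284.3882, 'cy': 215.3493, 'extrinsics': [[0.2607, -0.559, 0.7871, 1.4557], [0.9654, 0.1536, -0.2107, -0.256], [-0.0032, 0.8148, 0.5797, 0.8278], [0.0, 0.0, 0.0, 1.0]]}
top {'fx': 413.6757, 'fy': 413.6757, 'cx': 275.5059, 'cy': 207.3232, 'extrinsics': [[-0.0078, 0.9961, -0.0883, 0.3995], [-0.9999, -0.007, 0.0102, -0.0195], [0.0095, 0.0884, 0.996, 1.4891], [0.0, 0.0, 0.0, 1.0]]}
wrist {'fx': 364.691, 'fy': 364.691, 'cx': 284.9426, 'cy': 206.4739, 'mount': [[1.0, -0.0001, -0.0009, -0.0008], [-0.0003, -0.9474, -0.32, -0.0832], [-0.0009, 0.32, -0.9474, -0.1423], [0.0, 0.0, 0.0, 1.0]]}
```

View pics/scene0.png

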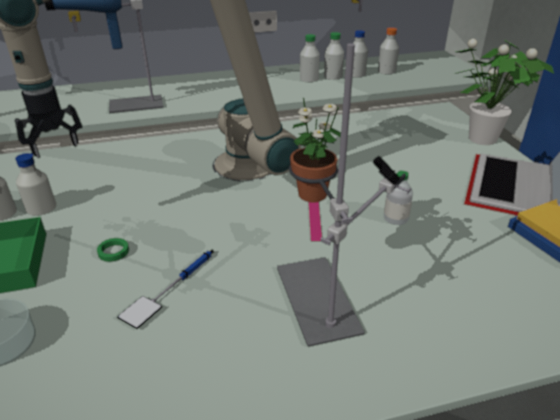

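View pics/top0.png

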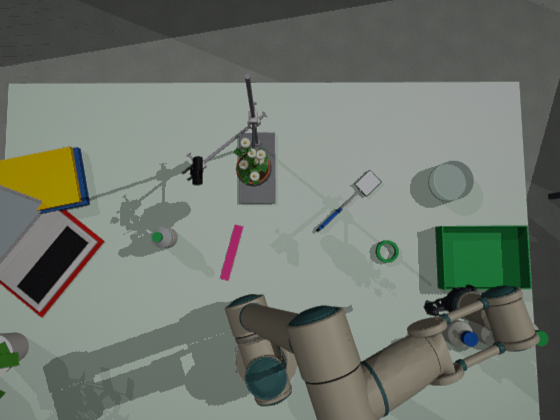

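The scene picture shows the mirror with its grip at about (198,265) and head at (140,311). The stand plate is around (318,298), the pot's underside at (313,196) and the webcam at (386,170). In the top picture the grip is at (328,220), the head at (368,184), the plate spans (238–275, 133–204) and the webcam is at (197,170).

```bash
cat > h.py <<'E'
import numpy as np,cv2
from scipy.spatial.transform import Rotation as R
def ray(d,uv,T=None):
    T=d["extrinsics"] if T is None else T
    T=np.array(T); u,v=uv
    r=T[:3,:3]@np.array([(u-d["cx"])/d["fx"],-(v-d["cy"])/d["fy"],-1.]); return T[:3,3],r/np.linalg.norm(r)
def onz(d,uv,z,T=None):
    o,r=ray(d,uv,T); return o+r*(z-o[2])/r[2]
def tri(a,b):
    (o1,r1),(o2,r2)=a,b
    s=np.linalg.lstsq(np.c_[r1,-r2],o2-o1,rcond=None)[0]
    p,q=o1+s[0]*r1,o2+s[1]*r2; return (p+q)/2,np.linalg.norm(p-q)
def proj(d,p,T=None):
    T=np.array(d["extrinsics"] if T is None else T); c=T[:3,:3].T@(np.array(p)-T[:3,3])
    return np.array([d["cx"]+d["fx"]*c[0]/-c[2], d["cy"]-d["fy"]*c[1]/-c[2]])
def toolT(s):
    T=np.eye(4);w,x,y,z=s["ee_rot"];T[:3,:3]=R.from_quat([x,y,z,w]).as_matrix();T[:3,3]=s["position"];return T
def comp(mask,box):
    m=np.zeros(mask.shape,np.uint8);x0,y0,x1,y1=box;m[y0:y1,x0:x1]=mask[y0:y1,x0:x1]
    n,l,s,c=cv2.connectedComponentsWithStats(m.astype(np.uint8)); i=1+np.argmax(s[1:,4])
    return (l==i).astype(np.uint8),s[i],c[i]
E
python3 - <<'E'
from h import *
t=np.load("pics/top0.npy",allow_pickle=True).item(); s=np.load("pics/scene0.npy",allow_pickle=True).item()
def hsv(d): return cv2.cvtColor(d["frame"],cv2.COLOR_RGB2HSV).astype(int)
for n,d,gb,pb,wb in(("top",t,(300,190,350,240),(230,125,285,210),(183,150,212,190)),("scene",s,(170,240,225,290),(270,250,370,345),(365,150,402,190))):
    f=d["frame"].astype(int);h=hsv(d)
    blue=(h[...,0]>100)&(h[...,0]<130)&(h[...,1]>110)
    m,st,c=comp(blue,gb); r=cv2.minAreaRect(cv2.findNonZero(m)); print(n,"grip",st,c,r, "w",onz(d,c,.012))
    print(" ends",[np.round(onz(d,p,.012),3) for p in cv2.boxPoints(r)])
    m,st,c=comp((h[...,2]<45),wb); print(" cam",st,c)
    if n=="top": wt=c
    else: ws=c
    g=(h[...,2]<135)&(h[...,2]>60)&(h[...,1]<60)
    m,st,c=comp(g,pb); r=cv2.minAreaRect(cv2.findNonZero(m)); print(" plate",st,c,r,[np.round(onz(d,p,.012),3) for p in cv2.boxPoints(r)])
    ter=(h[...,0]<12)&(h[...,1]>120)&(h[...,2]>50)
    m,st,c=comp(ter,(225,130,345,215)); print(" pot",st,c, "lowest rows",[(v,np.where(m[v])[0][[0,-1]]) for v in range(st[1]+st[3]-6,st[1]+st[3])] )
print("webcam",tri(ray(t,wt),ray(s,ws)))
v=[cv2.resize(t["frame"][60:250,180:390],None,fx=2.6,fy=2.6,interpolation=cv2.INTER_CUBIC)]
cv2.imwrite("pics/c1.png",v[0][:,:,::-1])
E
```

```text
top grip [318 208  24  22 104] [329.63461538 218.32692308] ((329.46673583984375, 218.4644012451172), (3.4603281021118164, 29.778316497802734), 46.97492980957031) w [ 0.48954524 -0.22807991  0.012     ]
 ends [array([ 0.458, -0.184,  0.012]), array([ 0.53 , -0.263,  0.012]), array([ 0.521, -0.271,  0.012]), array([ 0.448, -0.192,  0.012])]
 cam [184 157  19  28 288] [196.10069444 170.34722222]
 plate [ 230  125   46   80 1777] [257.30951041 169.16544738] ((252.5, 164.5), (79.0, 45.0), 90.0) [array([0.833, 0.129, 0.012]), array([ 0.832, -0.035,  0.012]), array([ 0.542, -0.033,  0.012]), array([0.544, 0.128, 0.012])]
 pot [259 160  11  23  53] [265.52830189 173.43396226] lowest rows [(177, array([263, 266])), (178, array([262, 265])), (179, array([261, 264])), (180, array([260, 263])), (181, array([259, 262])), (182, array([260, 260]))]
scene grip [180 252  32  27 232] [195.04310345 264.77155172] ((195.72354125976562, 264.0941467285156), (6.290983200073242, 38.93901824951172), 49.398704528808594) w [ 0.49480684 -0.23080639  0.012     ]
 ends [array([ 0.52 , -0.273,  0.012]), array([ 0.442, -0.19 ,  0.012]), array([ 0.464, -0.182,  0.012]), array([ 0.54 , -0.265,  0.012])]
 cam [374 157  28  28 298] [386.90268456 170.9966443 ]
 plate [ 277  250   93   95 5128] [320.32351794 300.68779251] ((326.8217468261719, 297.54156494140625), (96.04826354980469, 73.93904113769531), 68.74949645996094) [array([ 0.553, -0.039,  0.012]), array([0.497, 0.165, 0.012]), array([0.809, 0.126, 0.012]), array([ 0.838, -0.038,  0.012])]
 pot [291 150  46  29 564] [312.06737589 168.92198582] lowest rows [(173, array([295, 332])), (174, array([296, 330])), (175, array([298, 329])), (176, array([301, 326])), (177, array([304, 323])), (178, array([309, 318]))]
webcam (array([0.61680073, 0.20019866, 0.28460597]), np.float64(0.0015373412267420704))
```

View pics/c1.png

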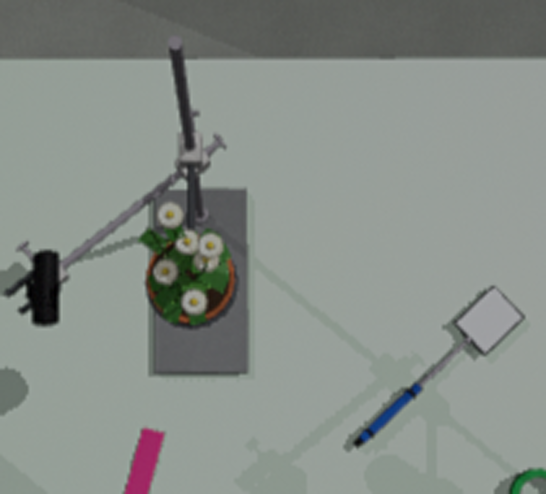

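The crop shows the plate edges, the rod foot at full-image (256.5,144), the mirror head centre at (368,183) and the grip's tail end at (315.4,230.4).

```bash
python3 - <<'E'
from h import *
t=np.load("pics/top0.npy",allow_pickle=True).item(); s=np.load("pics/scene0.npy",allow_pickle=True).item()
c=lambda u,v:(180+u/2.6,60+v/2.6)
P=[onz(t,c(*p),.012) for p in((247,189),(247,373),(151.5,375))]
print(np.round(P,3)); e=P[0]-P[1]; yaw=np.arctan2(e[1],e[0]); e2=P[2]-P[1]
print("len",np.linalg.norm(e),np.linalg.norm(e2),"yaw",np.degrees(yaw),np.degrees(np.arctan2(-e2[0],e2[1])))
X=e/np.linalg.norm(e); Y=np.array([-X[1],X[0],0])
mid=(P[0]+P[2])/2; dot=mid-.06*X; print("dot xy by plate",dot, "rod foot",onz(t,c(199,218),.012),"pred",dot+.15*X)
web=np.array([.6168,.2002,.2846]); print("web in stand",(web-dot)@X,(web-dot)@Y)
h=onz(t,c(489,320),.013); tail=onz(t,c(352,443),.012); m=h-tail; m/=np.linalg.norm(m); print("head",h,"tail",tail,np.linalg.norm(h-tail),np.degrees(np.arctan2(m[1],m[0])),"origin",h-.19*m)
H=cv2.cvtColor(s["frame"],cv2.COLOR_RGB2HSV).astype(int)
ter=((H[...,0]<12)|(H[...,0]>172))&(H[...,1]>110)&(H[...,2]>30)
m,st,cc=comp(ter,(285,180,340,206)); print("pot low",st,[(v,np.where(m[v])[0][[0,-1]]) for v in range(st[1],st[1]+st[3],2)])
v=st[1]+st[3]
cam=np.array(s["extrinsics"])[:3,3]
for z in(.25,.26,.27,.28,.29,.3):
    d=np.r_[dot[:2],z]; a=np.arange(0,6.3,.05); ps=np.array([proj(s,d+.031*np.array([np.cos(x),np.sin(x),0])) for x in a]); print(z,"bottom row",ps[np.argmax(ps[:,1])],"u range",ps[:,0].min(),ps[:,0].max())
E
```

```text
[[ 0.803 -0.035  0.012]
 [ 0.544 -0.033  0.012]
 [ 0.543  0.099  0.012]]
len 0.2590560509229019 0.131687150559923 yaw -0.44311581871124395 0.8096037433118372
dot xy by plate [0.61297647 0.0324515  0.012     ] rod foot [0.76244073 0.03253729 0.012     ] pred [0.76297199 0.03129144 0.012     ]
web in stand 0.0025260866225950813 0.1677730490372979
head [ 0.61587842 -0.3693275   0.013     ] tail [ 0.44679962 -0.17629749  0.012     ] 0.25661103407079994 -48.78424311614745 origin [ 0.49068906 -0.22640418  0.01225958]
pot low [297 180  29  23 440] [(180, array([297, 298])), (182, array([297, 303])), (184, array([298, 319])), (186, array([298, 320])), (188, array([298, 322])), (190, array([299, 323])), (192, array([299, 324])), (194, array([299, 325])), (196, array([300, 324])), (198, array([302, 323])), (200, array([306, 319])), (202, array([309, 315]))]
0.25 bottom row [313.01383053 202.63588375] u range 298.1725009930777 327.08684411524115
0.26 bottom row [313.16014144 198.65450264] u range 298.23361525274623 327.3074189926458
0.27 bottom row [313.30811189 194.62796277] u range 298.29540597440064 327.5304389124006
0.28 bottom row [313.45777025 190.55549145] u range 298.3578844519876 327.7559447555259
0.29 bottom row [313.60914559 186.43629824] u range 298.4210622322733 327.9839783195221
0.3 bottom row [313.76226763 182.26957448] u range 298.4849511219574 328.21458234419697
```

{"api": "apply_moves", "payload": {
  "commands": [-0.417, -0.986, 0.28, 0, 0, 0, -0.417, -0.986, 0.28, 0, 0, 0, -0.417, -0.986, 0.28, 0, 0, 0, -0.417, -0.986, 0.28, 0, 0, 0, -0.417, -0.986, 0.28, 0, 0, 0, -0.417, -0.986, 0.28, 0, 0, 0, -0.417, -0.986, 0.28, 0, 0, 0, -0.417, -0.986, 0.28, 0, 0, 0, -0.417, -0.986, 0.28, 0, 0, 0, -0.417, -0.986, 0.28, 0, 0, 0, -0.417, -0.986, 0.28, 0, 0, 0, -0.417, -0.986, 0.28, 0, 0, 0],
  "jaw": 1
}}

```text
clock: 1.35
position: [0.5006, -0.2367, 0.13]
ee_rot: [0.0, 0.842, -0.54, -0.0]
contact_force: [0.4, -0.6, -0.6]
width: 0.0852
```

{"api": "apply_moves", "payload": {
  "commands": [0, 0, 0, 0, 0, -0.953, 0, 0, 0, 0, 0, -0.953, 0, 0, 0, 0, 0, -0.953, 0, 0, 0, 0, 0, -0.953, 0, 0, 0, 0, 0, -0.953, 0, 0, 0, 0, 0, -0.953, 0, 0, 0, 0, 0, -0.953, 0, 0, 0, 0, 0, -0.953, 0, 0, 0, 0, 0, -0.953, 0, 0, 0, 0, 0, -0.953, 0, 0, 0, 0, 0, -0.953, 0, 0, 0, 0, 0, -0.953, 0, 0, 0, 0, 0, -0.953, 0, 0, 0, 0, 0, 0, 0, 0, 0, 0, 0, 0]
}}

```text
clock: 2.85
position: [0.4998, -0.2378, 0.1303]
ee_rot: [-0.0, 0.937, 0.35, -0.0]
contact_force: [-0.1, -0.3, -0.6]
width: 0.0851
```

```bash
cat > look.py <<'E'
from rig import manip
from h import *
import sys
s=manip.get_state(); d=manip.get_image("wrist"); T=toolT(s)@np.array(d["mount"])
np.save(f"pics/{sys.argv[1]}.npy",dict(s=s,d=d,T=T),allow_pickle=True); cv2.imwrite(f"pics/{sys.argv[1]}.png",d["frame"][:,:,::-1])
print(s["clock"],np.round(s["position"],4),np.round(toolT(s)[:3,:3],3).tolist(),np.round(s["qpos"],2),s["width"])
f=cv2.cvtColor(d["frame"],cv2.COLOR_RGB2HSV).astype(int)
b=(f[...,0]>100)&(f[...,0]<130)&(f[...,1]>110)
m,st,c=comp(b,(0,0,560,420)); r=cv2.minAreaRect(cv2.findNonZero(m)); print(st,c,r)
bp=[onz(d,p,.018,T) for p in cv2.boxPoints(r)]; print(np.round(bp,4)); print("c",onz(d,r[0],.018,T),onz(d,c,.018,T))
E
python3 look.py w1
```

```text
2.85 [ 0.4998 -0.2378  0.1303] [[0.755, 0.656, -0.0], [0.656, -0.755, 0.0], [-0.0, -0.0, -1.0]] [-0.57  0.32  1.71 -0.    1.11 -1.29] 0.08512183501093172
[ 272  133   22  101 1854] [282.42610572 181.96062567] ((282.6807861328125, 182.6681671142578), (100.0430908203125, 18.987598419189453), 87.92996978759766)
[[ 0.4606 -0.2054  0.018 ]
 [ 0.4702 -0.1964  0.018 ]
 [ 0.5214 -0.2507  0.018 ]
 [ 0.5109 -0.2605  0.018 ]]
c [ 0.48963003 -0.22701154  0.018     ] [ 0.48914714 -0.22673423  0.018     ]
```

View pics/w1.png

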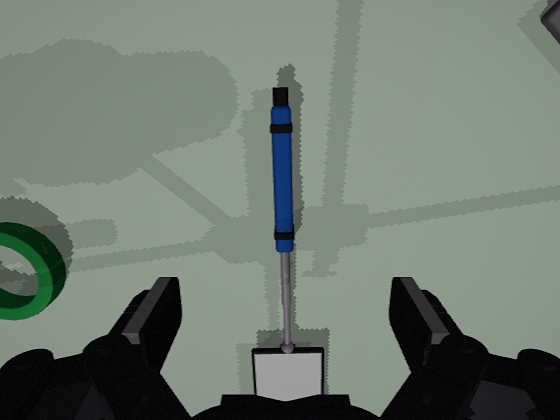

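The wrist picture shows the blue grip running from (281,106) to (285,252), with a black cap up to row 88 and the head's near edge at (288,350). The tape lies well to the left.

```bash
python3 - <<'E'
from h import *
w=np.load("pics/w1.npy",allow_pickle=True).item();d,T=w["d"],w["T"]
cap,a,b=[onz(d,p,.018,T) for p in((280,88),(281.5,106),(285,252))]; he=onz(d,(288,350),.009,T)
print(cap,a,b,np.linalg.norm(b-a),np.linalg.norm(b-cap)); m=(b-a)/np.linalg.norm(b-a); print("yaw",np.degrees(np.arctan2(m[1],m[0])),"mid",(a+b)/2,"head edge dist from mid",np.linalg.norm((he-(a+b)/2)[:2]))
mm=((he-a)[:2]); print("yaw2",np.degrees(np.arctan2(mm[1],mm[0])))
print("target",(a+b)/2+.015*m)
dl=(a+b)/2+.015*m-w["s"]["position"]; print("tool delta",toolT(w["s"])[:3,:3].T@dl)
E
```

```text
[ 0.44579123 -0.17911185  0.018     ] [ 0.45409172 -0.18719247  0.018     ] [ 0.52700495 -0.26744337  0.018     ] 0.10842761067674958 0.11999218775215525
yaw -47.74278125516396 mid [ 0.49054834 -0.22731792  0.018     ] head edge dist from mid 0.15342256394211942
yaw2 -47.615516454448375
target [ 0.50063524 -0.23841992  0.018     ]
tool delta [0.00020741 0.00103515 0.11232533]
```

{"api": "apply_moves", "payload": {
  "commands": [0, 0.03, 0.7, 0, 0, -0.14, 0, 0, 0.8, 0, 0, 0, 0, 0, 0.8, 0, 0, 0, 0, 0, 0.8, 0, 0, 0, 0, 0, 0.6, 0, 0, 0, 0, 0, 0.45, 0, 0, 0, 0, 0, 0, 0, 0, 0, 0, 0, 0, 0, 0, 0]
}}

```text
clock: 3.7
position: [0.5007, -0.2386, 0.0061]
ee_rot: [-0.0, 0.933, 0.361, -0.0]
contact_force: [0.7, -1.2, -0.1]
width: 0.0852
```

{"api": "apply_moves", "payload": {
  "commands": [0, 0, 0, 0, 0, 0, 0, 0, 0, 0, 0, 0, 0, 0, 0, 0, 0, 0, 0, 0, 0, 0, 0, 0, 0, 0, 0, 0, 0, 0, 0, 0, 0, 0, 0, 0, 0, 0, 0, 0, 0, 0, 0, 0, 0, 0, 0, 0, 0, 0, 0, 0, 0, 0, 0, 0, 0, 0, 0, 0],
  "jaw": -1,
  "newtons": 70
}}

```text
clock: 4.7
position: [0.5007, -0.2387, 0.0066]
ee_rot: [0.0, 0.932, 0.361, 0.0]
contact_force: [-1.0, 0.8, 5.6]
width: 0.0121
```

{"api": "apply_moves", "payload": {
  "commands": [0, 0, -0.3, 0, 0, 0, 0, 0, -0.6, 0, 0, 0, 0, 0, -0.7, 0, 0, 0, 0, 0, -0.7, 0, 0, 0, 0, 0, -0.7, 0, 0, 0, 0, 0, -0.7, 0, 0, 0, 0, 0, 0, 0, 0, 0, 0, 0, 0, 0, 0, 0]
}}

```text
clock: 5.5
position: [0.5004, -0.2384, 0.1169]
ee_rot: [0.0, 0.932, 0.361, 0.0]
contact_force: [-0.5, 0.6, -1.4]
width: 0.0117
```

```bash
python3 look.py w2; python3 - <<'E'
from rig import manip
from h import *
s=manip.get_state(); print(s["contact_force"],s["moment"])
T=toolT(s); t=np.load("pics/top0.npy",allow_pickle=True).item()
dot=np.array([.613,.032,.252]); g=dot-[0,0,.13]; lens=dot+[0,.156,.026]; sight=lens+.63*(dot-lens)
n=(sight-g)/np.linalg.norm(sight-g); X=np.array([1.,0,0]); Y=np.cross(n,X)
o=g-.19*X-.013*n; tcp=o+.0152*X+.0065*n
Rt=np.c_[Y,X,-n]; print("tcp",tcp,np.degrees(np.arccos(n[2])))
print("delta in tool now",T[:3,:3].T@(tcp-T[:3,3])," world",tcp-T[:3,3]); print("rotvec tool",R.from_matrix(T[:3,:3].T@Rt).as_rotvec())
E
```

```text
5.5 [ 0.5004 -0.2384  0.1169] [[0.739, 0.674, 0.0], [0.674, -0.739, -0.0], [0.0, 0.0, -1.0]] [-0.57  0.33  1.72 -0.    1.08 -1.31] 0.011743609318690085
[ 268  172   36  168 5449] [285.03211598 252.83519912] ((285.4999694824219, 255.49996948242188), (34.99999237060547, 166.99996948242188), 0.0)
[[ 0.5654 -0.3281  0.018 ]
 [ 0.4753 -0.2264  0.018 ]
 [ 0.4928 -0.2105  0.018 ]
 [ 0.5859 -0.3093  0.018 ]]
c [ 0.52617708 -0.26451487  0.018     ] [ 0.52447736 -0.26315973  0.018     ]
[ 0.65268959 -0.08718117 -1.16172059] [ 0.03314426  0.01469318 -0.01841762]
tcp [0.4382     0.02951669 0.11599307] 22.46058400149665
delta in tool now [ 0.13476002 -0.23923314  0.00041073]  world [-6.16337757e-02  2.67570919e-01 -7.85729622e-05]
rotvec tool [-0.16467016 -0.36927542 -0.8201366 ]
```

View pics/w2.png

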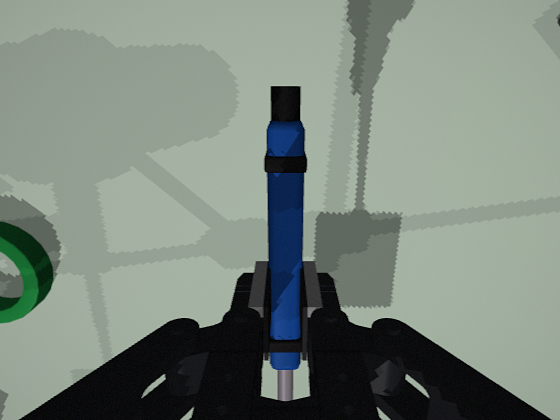

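The grip sits square between the pads with the head ahead of the gripper, so the mirror is held. Next I turn and tilt it out at the side, before moving in under the pot.

{"api": "apply_moves", "payload": {
  "commands": [-0.54, -0.94, 0, 0, 0, 0, -0.54, -0.94, 0, 0, 0, 0, 0, 0, 0, -0.157, -0.352, -0.781, 0, 0, 0, -0.157, -0.352, -0.781, 0, 0, 0, -0.157, -0.352, -0.781, 0, 0, 0, -0.157, -0.352, -0.781, 0, 0, 0, -0.157, -0.352, -0.781, 0, 0, 0, -0.157, -0.352, -0.781, 0, 0, 0, -0.157, -0.352, -0.781, 0, 0, 0, 0, 0, 0, 0, 0, 0, 0, 0, 0, 0, 0, 0, 0, 0, 0]
}}

```text
clock: 6.75
position: [0.4388, -0.219, 0.1168]
ee_rot: [0.138, 0.694, 0.693, -0.137]
contact_force: [0.3, -0.6, -0.2]
width: 0.0117
```

```bash
python3 - <<'E'
from rig import manip
from h import *
s=manip.get_state();T=toolT(s);print(s["qpos"],T[:3,3],s["width"])
tcp=np.array([.4382,.0295,.116]);X=np.array([1.,0,0]);a=np.radians(22.46);n=np.array([0,np.sin(a),np.cos(a)])
print(T[:3,:3].T@(tcp-T[:3,3]),R.from_matrix(T[:3,:3].T@np.c_[np.cross(n,X),X,-n]).as_rotvec())
d=manip.get_image("scene"); np.save("pics/scene1.npy",d,allow_pickle=True)
m=T[:3,:3]@np.c_[[0,1,0],[1,0,0],[0,0,-1]] # cols mx,my,mz
f=d["frame"].copy()
g=T[:3,3]+.1748*m[:,0]+.0065*m[:,2]
for p in [g]+[g+a*.037*m[:,0]+b*.029*m[:,1] for a in(-1,1) for b in(-1,1)]: 
    u=proj(d,p);print(u); cv2.circle(f,tuple(np.int32(np.round(u))),1,(255,0,0),-1)
cv2.imwrite("pics/s1.png",cv2.resize(f[100:380,80:400],None,fx=2.2,fy=2.2,interpolation=cv2.INTER_CUBIC)[:,:,::-1])
E
```

```text
[-0.33593254  0.21869738  1.98560653 -0.49433977  0.86418178 -1.59314032] [ 0.43884605 -0.21903891  0.11676293] 0.01174582032352224
[ 0.22992565 -0.00117789 -0.09436841] [ 0.00089392  0.00052731 -0.00267944]
[202.33447961 259.88659568]
[187.65498382 247.67323814]
[212.54718377 251.35117994]
[191.31147956 269.09922797]
[217.48828245 272.49457723]
```

View pics/s1.png

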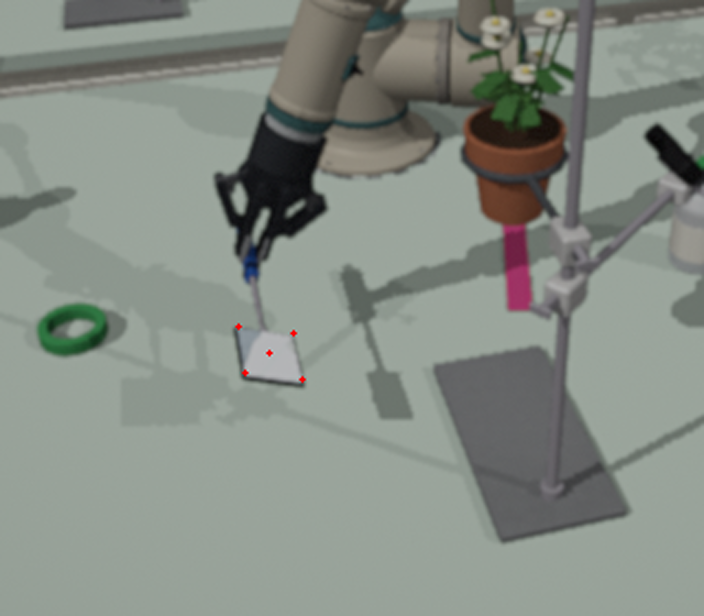

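The predicted glass corners (red dots) fall on the real head corners, so the mirror did not shift in the grip, and the way in under the pot is clear.

{"api": "apply_moves", "payload": {
  "commands": [0.85, 0, -0.35, 0, 0, 0, 0.85, 0, -0.35, 0, 0, 0, 0.85, 0, -0.35, 0, 0, 0, 0.85, 0, -0.35, 0, 0, 0, 0.85, 0, -0.35, 0, 0, 0, 0.85, 0, -0.35, 0, 0, 0, 0.85, 0, -0.35, 0, 0, 0, 0.85, -0.02, -0.35, 0, 0, 0, 0.86, -0.02, -0.35, 0, 0, 0, 0, 0, 0, 0, 0, 0, 0, 0, 0, 0, 0, 0, 0, 0, 0, 0, 0, 0]
}}

```text
clock: 8.0
position: [0.4375, 0.029, 0.1162]
ee_rot: [0.139, 0.694, 0.693, -0.138]
contact_force: [0.1, 0.5, -1.1]
width: 0.0118
```

```bash
cat > chk.py <<'E'
from rig import manip
from h import *
s=manip.get_state();T=toolT(s);print(s["clock"],s["qpos"].round(2),T[:3,3],s["width"],s["contact_force"],s["qd"].max())
m=T[:3,:3]@np.c_[[0,1,0],[1,0,0],[0,0,-1]]; g=T[:3,3]+.1748*m[:,0]+.0065*m[:,2]
dot=np.array([.613,.032,.252]); print("glass",g,"rel dot",g-dot,"n",m[:,2]); k=dot+[0,.156*.37,.026*.37]; v=k-g;v/=np.linalg.norm(v); print("aim err deg",np.degrees(v-m[:,2]))
fs=[]
for n in("scene","top"):
    d=manip.get_image(n);np.save(f"pics/{n}2.npy",d,allow_pickle=True); f=d["frame"].copy()
    for p in [g]+[g+a*.037*m[:,0]+b*.029*m[:,1] for a in(-1,1) for b in(-1,1)]+[dot+.031*np.array([np.cos(q),np.sin(q),0]) for q in np.arange(0,6.2,.5)]:
        u=proj(d,p); 
        if n=="scene":cv2.circle(f,tuple(np.int32(np.round(u*8))),6,(255,255,0),-1,shift=3)
    fs.append(f)
a=cv2.resize(fs[0][130:330,220:400],None,fx=3,fy=3,interpolation=cv2.INTER_CUBIC); b=cv2.resize(fs[1][70:270,170:350],(260,289)); c=np.zeros((600,800,3),np.uint8); c[:a.shape[0],:a.shape[1]]=a; c[:289,540:]=b
cv2.imwrite("pics/s2.png",c[:,:,::-1])
E
python3 chk.py
```

```text
8.0 [ 0.22  0.25  1.94 -0.44  1.08 -1.12] [0.43753987 0.02895275 0.11624551] 0.011808161487447373 [ 0.10551723  0.48872989 -1.12722397] 0.0037559824811989415
glass [0.61233383 0.03120093 0.12251493] rel dot [-0.00066617 -0.00079907 -0.12948507] n [-8.70876361e-04  3.83537854e-01  9.23524746e-01]
aim err deg [ 0.30281357  0.2421078  -0.10177953]
```

View pics/s2.png

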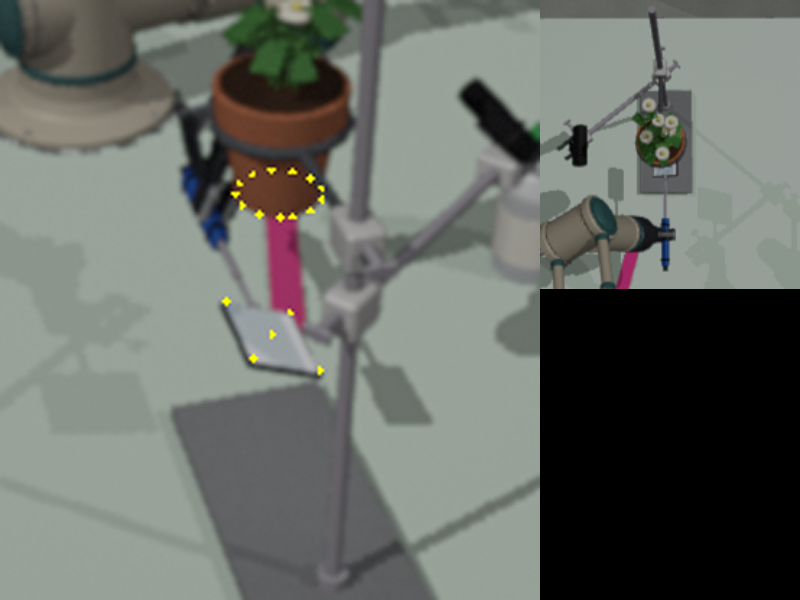

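The picture shows the glass centred under the pot at crop (272,335). The overlaid underside ellipse sits on the pot's rim at (280,193), and nothing touches the stand. The arm is settled, so I'm handing the job in.

```bash
python3 -c "
from rig import manip
print(manip.sign_off()); s=manip.get_state(); print(s['clock'],s['position'],s['width'])"
```

```text
the job is handed in; nothing more can be done
None
the job is handed in; nothing more can be done
```

I picked the mirror up by its blue grip at about 70 N. I turned and tilted it out to the side, then slid it in under the pot. The job was handed in at about 8 s with the gripper still holding it there. I had no webcam image, so the red dot showing in the glass is worked out from geometry, not seen.

- **Position:** the glass is 129.5 mm below my estimated dot, which I put at (0.613, 0.032, 0.252) m. It is within about 1 mm of it sideways, and its aim at the sight point is within about 0.3° on each axis, at a tilt of about 22.5°.
- **Dot estimate:** the base plate and rod foot agree on the dot's position to about 1 mm. Its height comes from the scene view of the pot's underside. The webcam, triangulated from two views, fits that height but sat about 4 mm off along stand x.
- **Hold:** finger opening stayed at 11.8 mm, although the grip is given as 14 mm wide. I took that as gauge error, because the mirror did not slip. Outside force was about 1 N and the arm was at rest.
- **Overlays:** the drawn glass corners matched the real ones before the move in. In the final scene picture the real corners were about 1.4 px lower on average, which I put down to the frame's edge showing. The stand looked untouched. I never moved toward the bottle, tape or ruler, but did not re-measure them.

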